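# Find the rocking jar lid and press it home

## Task

One of the four wooden jar lids is not pushed fully home, though it looks like the others. With the fingertips, press down near the edge of one lid after another until you find the one that rocks, then press that lid down in the middle until it is fully home and sits level. Only press, as hard as a finger would and no harder, for the jars are brittle; lift no lid, and leave the lime, tea light, garlic and battery where they are.

Things in the scene. Friction and masses are not known exactly. Their poses are not given: they have to be found in the camera images.
- lid_a_top (a point): Middle of the flat top face of one of four identical round wooden lids, 92 mm across with a 20 mm high edge, no knob; z points up out of the face. Each lid caps a white round jar, 84 mm across, fixed to the worktop; with lid the jars stand 66 to 84 mm high, not all alike. A lid that is home is rigid under the finger; more than 45 N on a lid breaks its jar. Which lid is loose is not told.
- lid_b_top (a point): Middle of the flat top face of one of four identical round wooden lids, 92 mm across with a 20 mm high edge, no knob; z points up out of the face. The loose lid, whichever it is, stands 4 mm above its seat on a friction-fit stem in its middle. About 1 N near its edge dips that edge up to 4 mm, onto the jar's rim, so that the lid tilts by about 0.1 rad; it springs back level when let go.
- lid_c_top (a point): Middle of the flat top face of one of four identical round wooden lids, 92 mm across with a 20 mm high edge, no knob; z points up out of the face. The loose lid, whichever it is, goes home under about 9 N or more on its middle: 4 mm down to a solid stop, where it stays and no longer rocks. Pressing at the edge alone does not seat it.
- lid_d_top (a point): Middle of the flat top face of one of four identical round wooden lids, 92 mm across with a 20 mm high edge, no knob; z points up out of the face. Like the other three: all that is said of lids and jars holds for each of them, and the loose one may be any.
- lime: Bystander, loose on the worktop among the jars: a green lime, 52x43x42 mm. Origin in the middle of its underside as it was set down.
- tea_light: Bystander, loose on the worktop among the jars: a tea light in a metal cup, 38 mm across, 15 mm high. Origin in the middle of its underside as it was set down.
- garlic: Bystander, loose on the worktop among the jars: a garlic bulb, 56x56x56 mm. Origin in the middle of its underside as it was set down.
- battery: Bystander, loose on the worktop among the jars: a small battery lying down, 15x50x15 mm. Origin in the middle of its underside as it was set down.
Mind the look-alikes: they are no part of the job. What is shaped like the part that bears lid_d_top but purple is not meant.

How it is judged:
On the way, in this order (a step that is already met when the one before it is completed fails the run):
1. the loose lid is rocked by a fingertip on its edge (tilted more than 0.05 rad) (((angle between lid_a_top's own z axis and vertical above 0.05 rad and contact force between the fingers and lid_a above 0.2 N) or (angle between lid_b_top's own z axis and vertical above 0.05 rad and contact force between the fingers and lid_b above 0.2 N) or (angle between lid_c_top's own z axis and vertical above 0.05 rad and contact force between the fingers and lid_c above 0.2 N) or (angle between lid_d_top's own z axis and vertical above 0.05 rad and contact force between the fingers and lid_d above 0.2 N))), for 0.05 s.
2. all four lids are fully home and level (distance between lid_a_top and jar_a_neck below 0.0463 m and distance between lid_b_top and jar_b_neck below 0.0463 m and distance between lid_c_top and jar_c_neck below 0.0463 m and distance between lid_d_top and jar_d_neck below 0.0463 m and angle between each of lid_a_top, lid_b_top, lid_c_top, lid_d_top's own z axis and vertical below 0.025 rad), for 0.2 s.
At the end, for the whole second after the job is handed in: All four lids sit fully home on their jars (within 1.3 mm of their seats) and level (within 0.025 rad), and the bystanders are at rest. (The point jar_x_neck of the rules is the middle of the jar, 45 mm below the lid's top when the lid is home.) (all of step 2 and linear speed of each of lime, tea_light, garlic, battery below 0.02 m/s); the robot touches nothing.
It fails at once if a lid is pressed with more than 45 N (contact force between the fingers and lid_a above 45 N or contact force between the fingers and lid_b above 45 N or contact force between the fingers and lid_c above 45 N or contact force between the fingers and lid_d above 45 N).
It fails at once if a lid is lifted (more than 7 mm above its seat) (distance between lid_a_top and jar_a_neck above 0.052 m or distance between lid_b_top and jar_b_neck above 0.052 m or distance between lid_c_top and jar_c_neck above 0.052 m or distance between lid_d_top and jar_d_neck above 0.052 m).
It fails at once if the lime, tea light, garlic or battery is shifted by more than 20 mm or lifted (distance of any of lime, tea_light, garlic, battery from where it was at the start of the episode above 0.02 m).
It also fails if it takes over 51 s, if anything falls off the work surface, if the arm or the gripper's body presses on something with over 40 N, if the wrist force passes 120 N, or if a joint passes its speed limit or range.

## Robot

A 7-joint arm with a two-finger parallel gripper is mounted at the origin on a cart in front of the work surface, level with it; the furniture and walls round the work are solid. World frame = base frame: x ahead of the robot, y to its left, z up, the work surface at z = 0. Lengths are in m, angles in rad, forces in N, time in s.
With the tool pointing down it reaches from about 0.425 to 0.825 m from the base axis. Payload 3.6 kg.
Tool frame: the origin (TCP) lies on the centre line of the jaws, within the pads' length; the fingertips stand 17 mm ahead of it and the grasp point (between the pads) lies 2 mm behind it; z points along the fingers, y is the line along which they close (so a half turn about z gives the same grasp; the last joint's range is limited). The gripper opens to 85 mm and grips with 20 to 120 N. Pads are 22 mm wide; open, the fingers measure 114 mm over their backs; the gripper's body (76 mm by 85 mm) begins 54 mm behind the grasp point. The pads swing forward as they close: fully open they stand 13 mm farther back than shut.
Start: joints at [-1.349, 0.615, -0.013, 1.423, 0.008, 1.103, -0.04], TCP at [0.159, 0.63, 0.248] pointing down, gripper open.
Joint ranges: [-3.12, 3.12], [-0.3, 2.06], [-1.34, 1.32], [0.26, 2.42], [-1.36, 4.5], [0.01, 1.98], [-2.84, 2.84]. Speed limits (rad/s): [2.79, 2.79, 3.14, 3.14, 3.14, 3.14, 3.14].

## Interface

Orientations are given as [roll, pitch, yaw] about the fixed x, y, z axes, in that order (R = Rz(yaw) Ry(pitch) Rx(roll)).
In Python, from workcell import robot gives the robot as it stands.
- The arm moves only by the tool move_arm, never from a script. Its arguments are lists of equal length, an entry for each row: "translation": the shift along the world's x, y, z in m, a list of three; "rotation": the turn, a rotation vector about the world's x, y, z in degrees, a list of three; "fingers": the closure, from 0 (fully open) to 1 (shut). In form: {"translation": [[x, y, z], ...], "rotation": [[wx, wy, wz], ...], "fingers": [fingers, ...]}. A call has 1 to 8 rows; each row is the pose to reach, as a shift and turn from the pose commanded when the call began; what a row does not reach only later rows make up. A row lasts 1/8 s, in which the tool goes at most 62.5 mm and 10.7 degrees, less where a joint would pass 70% of its speed; a pose out of reach is approached as far as the arm can. A call with a gripper value outside its range is refused whole. The fingers move at their own pace and stop on an object; "force" is the grip in N (left out, the last holds). Time passes only in rows, so rows that repeat a pose let the fingers close. It gives the time, the measured TCP pose, the force, the opening and the grip force at its end, in the units of the state.
- robot.observe(): the state, without advancing time (a new reading comes with each control period).
- robot.capture(name): name is "side" or "top"; returns the picture (384x512x3 uint8, blue, green, red); there is no depth.
- robot.calibration(name): a dict with "vfov" (degrees; the focal length in pixels is half the picture's height over the tangent of half this angle, whatever the lens; pixels are square), "cx", "cy" (the principal point, pixels), "camera_from_world" (4x4, takes a point from world to camera coordinates). Camera axes: x right, y up, looking along -z (the intrinsics and any distortion apply to the point x, -y, -z); pixel columns grow to the right and rows downward; lengths in m; the calibration is good to about 2 mm. A picture is of the moment at which its call begins. calibration takes no time and is no camera call.
- robot.close_job(): hands the job in; it is judged then, once.
The state is a dict: "t": time; "joint_positions": joint angles; "joint_vel": joint speeds; "joint_efforts": joint torques, N m; "position": TCP position; "eef_rot": TCP orientation; "force": force on the tool from outside, world axes, zero at the start; "torque": the same for the moment, N m; "grip_width": opening from 0.0 (shut) to 1.0 (fully open); "gripper_force": force on a finger pad.
Only numpy, scipy, OpenCV 4.12 (cv2) and the standard library are available. Lean on these libraries where they do the work, as an engineer would, in place of code of your own. Each camera call takes 0.05 s, during which the arm holds its last target. There are 200 camera calls.

## Working session

There is one attempt and no reset: what is moved stays moved. The work goes in short steps, Python scripts to look and compute and a tool call to move; the robot and the scene stay as the last step left them, time stands still between calls to the robot, and variables do not carry over. Pictures are saved under pics/ and viewed, at most 10 in all, crops included, and the job is handed in when it is done.

Besides the shell and the picture viewer there is one more tool, called as name(argument=value, ...) on one line, values as JSON. move_arm: Moves the arm, as the interface text tells. Its arguments: {"type":"object","properties":{"translation":{"type":"array"},"rotation":{"type":"array"},"fingers":{"type":"array"},"force":{"type":"number"}},"required":["translation","rotation","fingers"]}

```bash
mkdir -p pics; python3 - <<'E'
from workcell import robot
import cv2
for n in("top","side"):
    cv2.imwrite(f"pics/{n}0.png",robot.capture(n)); c=robot.calibration(n); print(n,c)
s=robot.observe(); print(s['t'],s['position'],s['eef_rot'],s['force'],s['grip_width'])
E
```

```text
top {'vfov': 44.184583089141704, 'cx': 261.20821377077937, 'cy': 200.05671778388958, 'camera_from_world': array([[ 0.00512919, -0.99994573,  0.00906745, -0.00490678],
       [ 0.99131089,  0.00627634,  0.13138996, -0.65218365],
       [-0.13143974,  0.00831474,  0.99128929, -1.08031796],
       [ 0.        ,  0.        ,  0.        ,  1.        ]])}
side {'vfov': 55.79481035055777, 'cx': 258.9431026391842, 'cy': 189.05003416144706, 'camera_from_world': array([[ 0.85344802, -0.52117309, -0.00225679, -0.55240812],
       [ 0.21958844,  0.35565369,  0.90845549, -0.20729301],
       [-0.47265992, -0.7758151 ,  0.41797552, -0.63342162],
       [ 0.        ,  0.        ,  0.        ,  1.        ]])}
0.1 [0.15923447 0.62952808 0.24726769] [-3.13929250e+00 -3.41486469e-06  2.89388283e+00] [ 0.32028556  0.07899744 -0.40052864] 1.0038638804115583
```

View pics/top0.png

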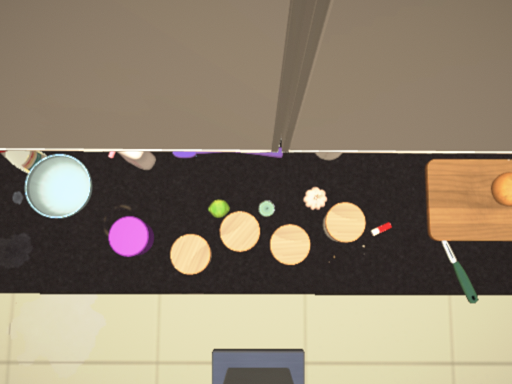

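View pics/side0.png

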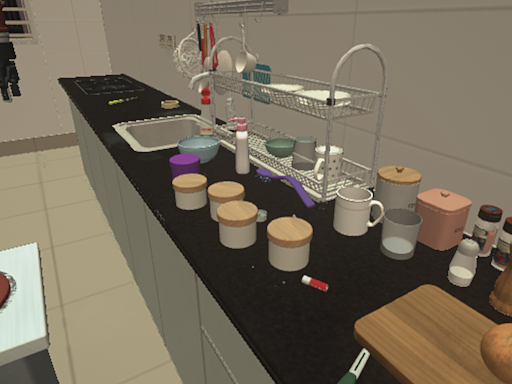

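The top view shows the wooden lids at about (191,254), (240,232), (290,245) and (345,222). The purple look-alike is at (130,236), so I exclude it by colour. The lime is at (219,208), tea light (267,208), garlic (315,198) and battery (381,229). In the side view the four lids are at about (190,184), (226,193), (238,213) and (290,232).

```bash
cat > h.py <<'E'
import numpy as np, cv2
from workcell import robot
def cal(n):
    c=robot.calibration(n); f=192/np.tan(np.radians(c['vfov']/2)); return c,f
def ray(n,u,v):
    c,f=cal(n); M=c['camera_from_world']; R,t=M[:3,:3],M[:3,3]
    return -R.T@t, R.T@np.array([(u-c['cx'])/f,-(v-c['cy'])/f,-1])
def plane(n,u,v,z):
    o,d=ray(n,u,v); return o+d*(z-o[2])/d[2]
def proj(n,p):
    c,f=cal(n); M=c['camera_from_world']; q=M[:3,:3]@p+M[:3,3]
    return c['cx']+f*q[0]/-q[2], c['cy']-f*q[1]/-q[2]
E
python3 - <<'E'
from h import *
def blobs(n,lo,hi,amin,box):
    im=cv2.imread(f"pics/{n}0.png"); hsv=cv2.cvtColor(im,cv2.COLOR_BGR2HSV)
    m=cv2.inRange(hsv,lo,hi); k=np.zeros_like(m); x0,y0,x1,y1=box; k[y0:y1,x0:x1]=1
    m=cv2.morphologyEx(m*k,cv2.MORPH_OPEN,np.ones((3,3)))
    for c in sorted(cv2.findContours(m,0,1)[0],key=lambda c:c[:,:,0].mean()):
        if cv2.contourArea(c)>amin: yield c
T=[cv2.fitEllipse(cv2.convexHull(c)) for c in blobs("top",(8,60,110),(25,200,255),500,(150,180,420,290))]
S=[c[:,0] for c in blobs("side",(8,60,90),(25,220,255),150,(160,165,325,275))]
for e in T: print("top",np.round(e[0],1),np.round(e[1],1))
for s in S: print("side top row",s[:,1].min(),"cols",s[:,0].min(),s[:,0].max(),"bot",s[:,1].max())
for e,s in zip(T,S):
    r=[]
    for z in(.066,.075,.084):
        p=plane("top",*e[0],z); c=robot.calibration("side")['camera_from_world']
        u=-c[2,:2]/np.linalg.norm(c[2,:2]) # away from side camera
        far=p.copy(); far[:2]+=.046*u; r.append((np.round(p[:2],3),np.round(proj("side",far)[1],1)))
    print(r, "z~",np.interp(-s[:,1].min(),[-x[1] for x in r],[.066,.075,.084]))
for n,u,v in(("lime",219,208),("tea",267,208),("garlic",315,198),("batt",381,229),("purple",130,236)): print(n,plane("top",u,v,.02)[:2].round(3))
for n in("top","side"): print(robot.calibration(n).keys(), ray(n,0,0)[0])
E
```

```text
top [190.1 253.8] [40.9 41.6]
top [239.4 231. ] [40.7 40.9]
top [289.7 244.2] [40.8 41.1]
top [344.2 222.3] [40.7 42.7]
side top row 174 cols 172 206 bot 193
side top row 181 cols 208 257 bot 227
side top row 215 cols 267 312 bot 247
[(array([0.524, 0.161]), np.float64(173.3)), (array([0.524, 0.16 ]), np.float64(170.5)), (array([0.524, 0.158]), np.float64(167.7))] z~ 0.066
[(array([0.577, 0.049]), np.float64(183.0)), (array([0.576, 0.049]), np.float64(180.0)), (array([0.576, 0.048]), np.float64(176.9))] z~ 0.072
[(array([ 0.547, -0.067]), np.float64(202.5)), (array([ 0.547, -0.066]), np.float64(199.1)), (array([ 0.547, -0.066]), np.float64(195.5))] z~ 0.066
lime [0.635 0.101]
tea [ 0.636 -0.015]
garlic [ 0.661 -0.132]
batt [ 0.587 -0.29 ]
purple [0.566 0.312]
dict_keys(['vfov', 'cx', 'cy', 'camera_from_world']) [0.50454521 0.00816938 1.1566425 ]
dict_keys(['vfov', 'cx', 'cy', 'camera_from_world']) [ 0.21757776 -0.70559378  0.45182453]
```

```bash
python3 - <<'E'
from h import *
im=cv2.imread("pics/side0.png")[160:280,160:330]
cv2.imwrite("pics/crop1.png",cv2.resize(im,None,fx=4.5,fy=4.5,interpolation=cv2.INTER_CUBIC))
p=plane("top",344.2,222.3,.072);print(p)
for e in((190.1,253.8),(239.4,231),(289.7,244.2),(344.2,222.3)):
    for z in(.066,.075,.084):
        q=plane("top",*e,z); print(e,z,np.round((np.array(proj("side",q))-160)*4.5))
E
```

```text
[ 0.59791053 -0.19228633  0.072     ]
(190.1, 253.8) 0.066 [130.  89.]
(190.1, 253.8) 0.075 [129.  76.]
(190.1, 253.8) 0.084 [128.  63.]
(239.4, 231) 0.066 [293. 137.]
(239.4, 231) 0.075 [291. 122.]
(239.4, 231) 0.084 [290. 108.]
(289.7, 244.2) 0.066 [344. 233.]
(289.7, 244.2) 0.075 [342. 217.]
(289.7, 244.2) 0.084 [340. 200.]
(344.2, 222.3) 0.066 [576. 318.]
(344.2, 222.3) 0.075 [573. 300.]
(344.2, 222.3) 0.084 [570. 281.]
```

View pics/crop1.png

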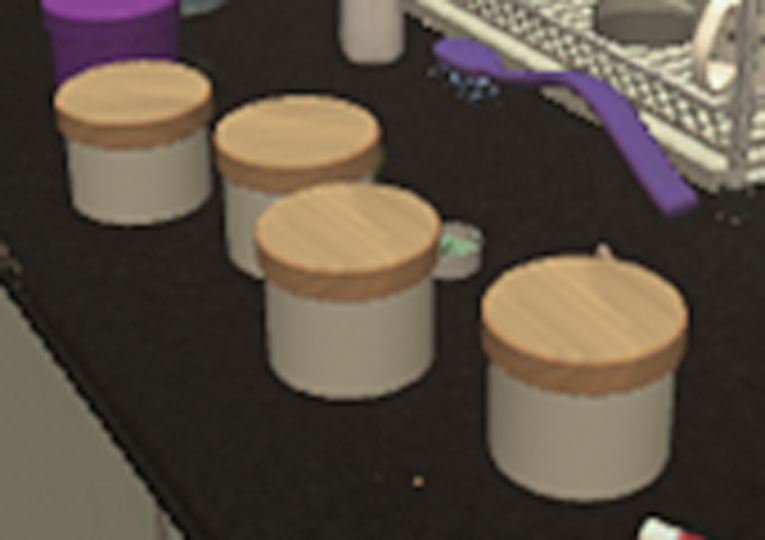

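move_arm(translation=[[0.04,-0.05,0],[0.08,-0.1,0],[0.12,-0.15,0],[0.16,-0.2,0],[0.2,-0.25,0],[0.24,-0.3,0],[0.28,-0.36,0],[0.3,-0.42,0]], rotation=[[0,0,0],[0,0,0],[0,0,0],[0,0,0],[0,0,0],[0,0,0],[0,0,0],[0,0,0]], fingers=[1,1,1,1,1,1,1,1])

```text
t: 1.1
position: [0.4536, 0.2259, 0.248]
eef_rot: [3.142, 0.0, 2.894]
force: [0.9, 0.1, -0.2]
grip_width: -0.002
gripper_force: 0.0
```

The crop shows four wooden lids on white jars, with top-face centres at crop px (134,92), (298,132), (348,228) and (585,312). All four tops are about 66–72 mm high, and the purple jar at upper left is excluded. All four fit the description and look alike, so I'll probe them one by one on the robot-side edge, starting with the leftmost.

move_arm(translation=[[0.01,-0.02,0],[0.028,-0.05,-0.03],[0.028,-0.05,-0.08],[0.028,-0.05,-0.12],[0.028,-0.05,-0.145],[0.028,-0.05,-0.15],[0.028,-0.05,-0.15]], rotation=[[0,0,0],[0,0,0],[0,0,0],[0,0,0],[0,0,0],[0,0,0],[0,0,0]], fingers=[1,1,1,1,1,1,1])

```text
t: 1.98
position: [0.4805, 0.1778, 0.0986]
eef_rot: [3.142, 0.0, 2.894]
force: [0.5, 0.0, 0.0]
grip_width: 0.005
gripper_force: 0.0
```

move_arm(translation=[[0.006,-0.019,0],[0.006,-0.019,-0.004],[0.006,-0.019,-0.006]], rotation=[[0,0,0],[0,0,0],[0,0,0]], fingers=[1,1,1])

```text
t: 2.35
position: [0.4864, 0.1595, 0.0928]
eef_rot: [3.14, 0.001, 2.894]
force: [-0.3, 1.8, 0.1]
grip_width: 0.003
gripper_force: 0.0
```

```bash
python3 - <<'E'
from h import *
cv2.imwrite("pics/s1.png",cv2.resize(robot.capture("side")[120:270,130:330],None,fx=3.5,fy=3.5)); print(robot.observe()['position'])
E
```

```text
[0.48610195 0.15968679 0.09243184]
```

View pics/s1.png

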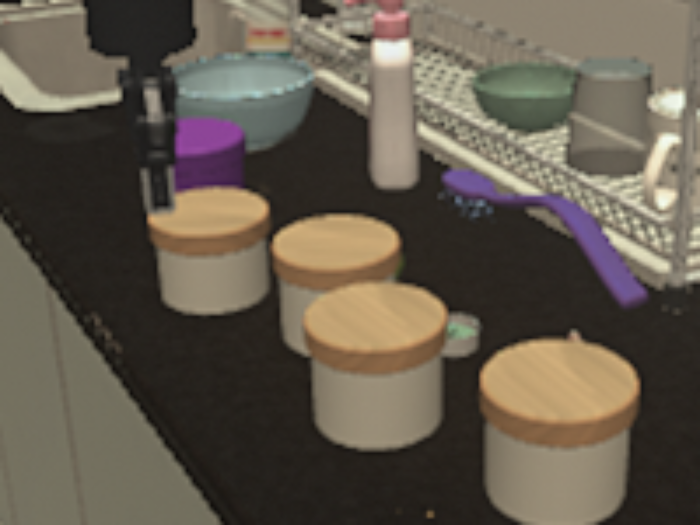

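The fingertips at crop px (160,208) are just over the near-left edge of lid 1, a few mm above it. I'll go down in small steps.

move_arm(translation=[[0,0,-0.002],[0,0,-0.003],[0,0,-0.004],[0,0,-0.004]], rotation=[[0,0,0],[0,0,0],[0,0,0],[0,0,0]], fingers=[1,1,1,1])

```text
t: 2.9
position: [0.4862, 0.1588, 0.0882]
eef_rot: [-3.141, -0.0, 2.894]
force: [0.1, -0.3, 0.6]
grip_width: 0.004
gripper_force: 0.0
```

move_arm(translation=[[0,0,-0.001],[0,0,-0.002],[0,0,-0.002]], rotation=[[0,0,0],[0,0,0],[0,0,0]], fingers=[1,1,1])

```text
t: 3.28
position: [0.4863, 0.1587, 0.0864]
eef_rot: [-3.142, 0.0, 2.894]
force: [-0.6, -0.7, 0.9]
grip_width: 0.001
gripper_force: 0.7
```

move_arm(translation=[[0,0,-0.001],[0,0,-0.002],[0,0,-0.002]], rotation=[[0,0,0],[0,0,0],[0,0,0]], fingers=[1,1,1])

```text
t: 3.65
position: [0.4863, 0.1587, 0.0859]
eef_rot: [3.141, 0.0, 2.894]
force: [-3.3, -0.6, 12.8]
grip_width: 0.001
gripper_force: 6.6
```

```bash
python3 - <<'E'
from h import *
b=cv2.imread("pics/side0.png"); 
im=robot.capture("side"); cv2.imwrite("pics/side2.png",im)
x=np.hstack([i[165:225,160:215] for i in(b,im)])
cv2.imwrite("pics/cmp.png",cv2.resize(x,None,fx=7,fy=7,interpolation=cv2.INTER_CUBIC)); print(robot.observe()['force'])
E
```

```text
[-3.52029552 -1.00353887 13.19734043]
```

View pics/cmp.png

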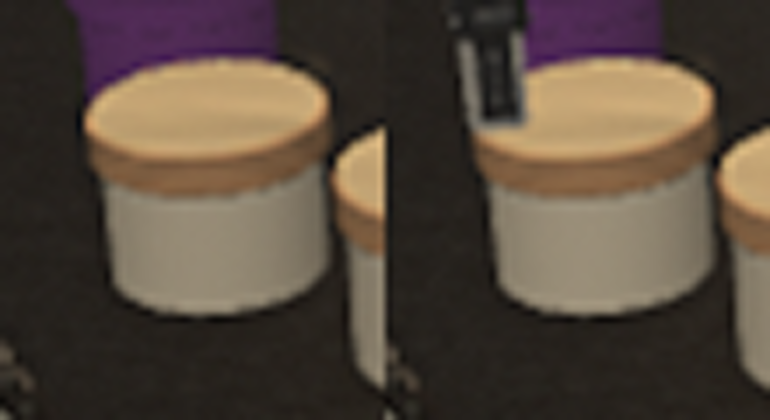

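move_arm(translation=[[0,0,0.003],[0,0,0.004],[0,0,0.004]], rotation=[[0,0,0],[0,0,0],[0,0,0]], fingers=[1,1,1])

```text
t: 4.08
position: [0.4862, 0.1587, 0.0881]
eef_rot: [-3.141, -0.0, 2.894]
force: [-0.4, -0.5, -0.8]
grip_width: -0.002
gripper_force: 0.0
```

Lid 1 doesn't tilt: its rim is the same before and under 13 N, and the finger moved only about 0.5 mm after contact. I'll go on to lid 2.

move_arm(translation=[[0,0,0.03],[0.02,-0.04,0.04],[0.04,-0.08,0.04],[0.053,-0.11,0.04],[0.053,-0.11,0.03],[0.053,-0.11,0.012],[0.053,-0.11,0.008],[0.053,-0.11,0.008]], rotation=[[0,0,0],[0,0,0],[0,0,0],[0,0,0],[0,0,0],[0,0,0],[0,0,0],[0,0,0]], fingers=[1,1,1,1,1,1,1,1])

```text
t: 5.08
position: [0.5387, 0.0497, 0.0959]
eef_rot: [-3.142, -0.001, 2.895]
force: [-0.1, -0.1, 0.4]
grip_width: -0.002
gripper_force: 0.0
```

move_arm(translation=[[0,0,-0.002],[0,0,-0.003],[0,0,-0.003]], rotation=[[0,0,0],[0,0,0],[0,0,0]], fingers=[1,1,1])

```text
t: 5.45
position: [0.5394, 0.0487, 0.0935]
eef_rot: [3.142, 0.0, 2.894]
force: [-0.6, -0.1, -0.3]
grip_width: -0.001
gripper_force: 0.0
```

move_arm(translation=[[0,0,-0.001],[0,0,-0.002],[0,0,-0.002]], rotation=[[0,0,0],[0,0,0],[0,0,0]], fingers=[1,1,1])

```text
t: 5.82
position: [0.5395, 0.0487, 0.092]
eef_rot: [3.141, 0.001, 2.894]
force: [-1.2, -0.0, 5.6]
grip_width: -0.001
gripper_force: 2.5
```

move_arm(translation=[[0,0,-0.001],[0,0,-0.001]], rotation=[[0,0,0],[0,0,0]], fingers=[1,1])

```text
t: 6.08
position: [0.5394, 0.0487, 0.0918]
eef_rot: [3.141, 0.001, 2.894]
force: [-2.3, -0.6, 9.9]
grip_width: 0.001
gripper_force: 5.2
```

Lid 2 is rigid. Next is lid 3.

move_arm(translation=[[0,0,0.03],[-0.01,-0.04,0.04],[-0.02,-0.08,0.04],[-0.029,-0.115,0.04],[-0.029,-0.115,0.03],[-0.029,-0.115,0.012],[-0.029,-0.115,0.008],[-0.029,-0.115,0.008]], rotation=[[0,0,0],[0,0,0],[0,0,0],[0,0,0],[0,0,0],[0,0,0],[0,0,0],[0,0,0]], fingers=[1,1,1,1,1,1,1,1])

```text
t: 7.08
position: [0.5104, -0.0654, 0.098]
eef_rot: [3.141, -0.001, 2.895]
force: [-0.6, 1.0, 0.5]
grip_width: -0.0
gripper_force: 0.0
```

move_arm(translation=[[0,0,-0.002],[0,0,-0.003],[0,0,-0.003]], rotation=[[0,0,0],[0,0,0],[0,0,0]], fingers=[1,1,1])

```text
t: 7.45
position: [0.5104, -0.0663, 0.0955]
eef_rot: [-3.142, 0.0, 2.894]
force: [0.0, -0.7, 0.1]
grip_width: -0.003
gripper_force: 0.0
```

move_arm(translation=[[0,0,-0.001],[0,0,-0.002],[0,0,-0.002]], rotation=[[0,0,0],[0,0,0],[0,0,0]], fingers=[1,1,1])

```text
t: 7.82
position: [0.5102, -0.0663, 0.0932]
eef_rot: [-3.142, -0.0, 2.894]
force: [0.2, 0.6, 0.5]
grip_width: -0.0
gripper_force: 0.0
```

move_arm(translation=[[0,0,-0.001],[0,0,-0.0015],[0,0,-0.0015]], rotation=[[0,0,0],[0,0,0],[0,0,0]], fingers=[1,1,1])

```text
t: 8.2
position: [0.5104, -0.0663, 0.0918]
eef_rot: [-3.142, 0.0, 2.894]
force: [0.9, -0.5, -0.8]
grip_width: 0.003
gripper_force: 0.2
```

move_arm(translation=[[0,0,-0.001],[0,0,-0.0015],[0,0,-0.0015]], rotation=[[0,0,0],[0,0,0],[0,0,0]], fingers=[1,1,1])

```text
t: 8.57
position: [0.5104, -0.0663, 0.0903]
eef_rot: [-3.142, 0.0, 2.894]
force: [0.4, -0.2, 0.4]
grip_width: -0.002
gripper_force: 0.4
```

move_arm(translation=[[0,0,-0.001],[0,0,-0.0015],[0,0,-0.0015]], rotation=[[0,0,0],[0,0,0],[0,0,0]], fingers=[1,1,1])

```text
t: 8.95
position: [0.5105, -0.0663, 0.0893]
eef_rot: [3.142, 0.001, 2.894]
force: [-0.2, -0.3, 4.7]
grip_width: -0.002
gripper_force: 2.6
```

move_arm(translation=[[0,0,-0.001],[0,0,-0.0015],[0,0,-0.0015]], rotation=[[0,0,0],[0,0,0],[0,0,0]], fingers=[1,1,1])

```text
t: 9.32
position: [0.5106, -0.0663, 0.0889]
eef_rot: [3.141, 0.001, 2.894]
force: [-1.1, 0.5, 13.6]
grip_width: 0.001
gripper_force: 6.7
```

```bash
python3 - <<'E'
from h import *
b=cv2.imread("pics/side0.png"); 
im=robot.capture("side"); cv2.imwrite("pics/side3.png",im)
x=np.hstack([i[190:250,210:265] for i in(b,im)])
cv2.imwrite("pics/cmp3.png",cv2.resize(x,None,fx=7,fy=7,interpolation=cv2.INTER_CUBIC)); print(robot.observe()['force'])
E
```

```text
[-3.0110546  -0.61581714 13.74417309]
```

View pics/cmp3.png

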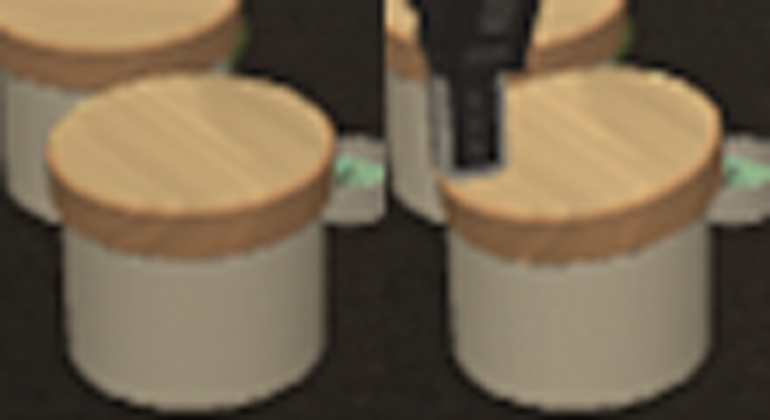

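Lid 3 rocked: in the right half its far edge has risen and its near edge has dropped, and the finger dipped about 3 mm at under 1 N before the stop. It is the loose lid. Now I'll lift off, move over its middle and press.

move_arm(translation=[[0,0,0.008],[0,0,0.02],[0.02,0,0.02],[0.037,0,0.02],[0.037,0,0.014],[0.037,0,0.008],[0.037,0,0.007],[0.037,0,0.007]], rotation=[[0,0,0],[0,0,0],[0,0,0],[0,0,0],[0,0,0],[0,0,0],[0,0,0],[0,0,0]], fingers=[1,1,1,1,1,1,1,1])

```text
t: 10.38
position: [0.5467, -0.0664, 0.0941]
eef_rot: [-3.141, -0.001, 2.894]
force: [-0.2, -0.1, 0.5]
grip_width: 0.002
gripper_force: 0.0
```

move_arm(translation=[[0,0,-0.001],[0,0,-0.002],[0,0,-0.003],[0,0,-0.003]], rotation=[[0,0,0],[0,0,0],[0,0,0],[0,0,0]], fingers=[1,1,1,1])

```text
t: 10.88
position: [0.5473, -0.0663, 0.0923]
eef_rot: [3.142, 0.0, 2.894]
force: [-1.2, 0.5, 5.8]
grip_width: -0.002
gripper_force: 2.9
```

move_arm(translation=[[0,0,-0.001],[0,0,-0.002],[0,0,-0.002]], rotation=[[0,0,0],[0,0,0],[0,0,0]], fingers=[1,1,1])

```text
t: 11.25
position: [0.5473, -0.0663, 0.0904]
eef_rot: [-3.142, 0.0, 2.894]
force: [-2.2, 0.6, 6.4]
grip_width: -0.004
gripper_force: 3.3
```

move_arm(translation=[[0,0,-0.001],[0,0,-0.002],[0,0,-0.002]], rotation=[[0,0,0],[0,0,0],[0,0,0]], fingers=[1,1,1])

```text
t: 11.62
position: [0.5474, -0.0663, 0.0888]
eef_rot: [3.142, 0.001, 2.894]
force: [-2.3, -0.3, 8.7]
grip_width: 0.005
gripper_force: 4.6
```

It is going down, with the seat expected at about 0.0885. I'll press until the force climbs.

move_arm(translation=[[0,0,-0.001],[0,0,-0.002],[0,0,-0.002]], rotation=[[0,0,0],[0,0,0],[0,0,0]], fingers=[1,1,1])

```text
t: 12.0
position: [0.5474, -0.0663, 0.0885]
eef_rot: [3.141, 0.001, 2.894]
force: [-6.1, -0.1, 20.7]
grip_width: -0.004
gripper_force: 10.2
```

move_arm(translation=[[0,0,-0.001],[0,0,-0.001]], rotation=[[0,0,0],[0,0,0]], fingers=[1,1])

```text
t: 12.25
position: [0.5474, -0.0664, 0.0884]
eef_rot: [3.141, 0.001, 2.894]
force: [-6.9, 0.6, 25.8]
grip_width: 0.005
gripper_force: 13.1
```

It hit a solid stop about 4 mm down at 26 N. I'll lift off and check.

move_arm(translation=[[0,0,0.005],[0,0,0.02],[0,0,0.06],[0,0,0.11],[0,0,0.14],[0,0,0.14],[0,0,0.14]], rotation=[[0,0,0],[0,0,0],[0,0,0],[0,0,0],[0,0,0],[0,0,0],[0,0,0]], fingers=[1,1,1,1,1,1,1])

```text
t: 13.12
position: [0.5466, -0.0662, 0.2236]
eef_rot: [-3.141, -0.002, 2.894]
force: [-0.9, 0.0, -0.1]
grip_width: 0.002
gripper_force: 0.0
```

```bash
python3 - <<'E'
from h import *
b=cv2.imread("pics/side0.png"); 
im=robot.capture("side")
x=np.hstack([i[165:300,160:335] for i in(b,im)])
cv2.imwrite("pics/cmp4.png",cv2.resize(x,None,fx=2.28,fy=2.28,interpolation=cv2.INTER_CUBIC)); print(robot.observe()['force'])
E
```

```text
[-0.67644335 -0.30631059  0.25032149]
```

View pics/cmp4.png

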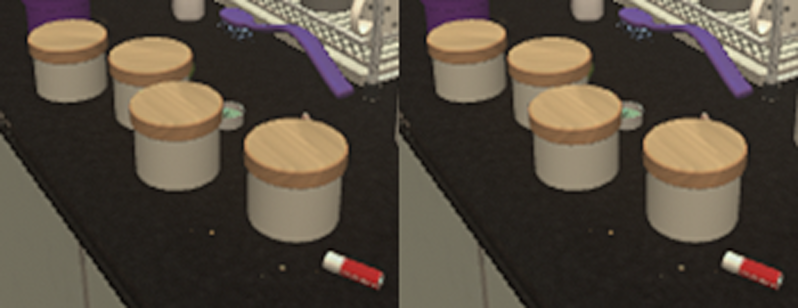

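In the right half, lid 3's top edge sits lower (row 86, was 82) and the lid is level. The other lids and the bystanders haven't moved.

```bash
python3 -c "
from workcell import robot
print(robot.close_job())"
```

```text
the job is handed in; nothing more can be done
None
```

The loose lid was the third from the left: it rocked under the fingertip, I pressed its middle about 4 mm down to a solid stop (26 N at most), and the last picture shows it level with nothing else moved. The job is handed in; the hand-in returned no verdict.

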